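# Strip the spindle set-up and put its parts away

## Task

The spindle set-up on the arbor stand is finished with and its nut is already unscrewed. Strip it from the top down, putting each part away before you lift the next: the nut in the steel parts dish, the spacer ring over the pin of the ring post, the cutter over the dowel of its plywood carrier, and last the bearing flat in the round pocket of its wooden keeper. Leave the spanner lying where it is.

Things in the scene. Friction and masses are not known exactly. Their poses are not given: they have to be found in the camera images.
- arbor_stand: Grey cast stand, fixed to the cart: round foot 100 mm across, column with a flange 52 mm across whose top is 30 mm above the cart; from there a steel arbor 25 mm thick rises to 78 mm and a bare threaded end 14 mm thick to 92 mm. The set-up is stacked on the flange round the arbor: bearing, cutter, spacer, nut, from bottom to top, all loose, so each lifts straight up. Origin: centre of its underside, z up. Its place varies.
- nut: Black flange nut, topmost of the stack: hexagon 30 mm over flats (35 mm over corners) and 12 mm high on a round flange 35 mm across and 4 mm high, total height 16 mm, bore 19 mm, 80 g. It only rests round the arbor's end (its underside at 82 mm above the cart at the start). Origin: centre of its underside, z up; flats of the hexagon face along +x and -x and every 60 degrees from there.
- spacer: Plain bright aluminium ring, second from the top: outside 40 mm, bore 30 mm, 14 mm high, 60 g (underside at 68 mm at the start). Origin: centre of its underside, z up.
- cutter: Dark steel cutter block, third from the top: round body 50 mm across and 20 mm high, bore 30 mm, with two knife lobes that stand out to 29 mm from the axis along its +x and -x and are 22 mm wide; its flanks along +y and -y are plain round (50 mm over both): grip there. 240 g (underside at 48 mm at the start). Origin: centre of its underside, z up.
- bearing: Ball bearing guide ring at the bottom of the stack, steel with a black seal between the races: outside 62 mm, bore 30 mm, 18 mm high, 220 g (underside at 30 mm at the start, on a flange 5 mm narrower than it all round). Origin: centre of its underside, z up.
- parts_dish: Shallow round steel parts dish, a dark spot 42 mm across in the middle of its floor (no magnetic pull), fixed: 104 mm across the rim, rim 11 mm high, inner floor 3 mm above the cart and 88 mm across. Place of the nut, flat on the floor, anywhere clear of the rim. Origin: centre of its underside. Its place varies (the four places and the stand trade places).
- ring_post: Round black steel base 80 mm across and 8 mm high with an upright steel pin 18 mm thick, round-ended, its top 52 mm above the cart; one spacer ring, 50 mm across and 10 mm high, is fixed round the pin's foot. Fixed to the cart. Place of the spacer, over the pin and flat on that ring, 18 mm above the cart. Origin: centre of its underside. Its place varies.
- cutter_carrier: Square plywood board 88 x 88 x 12 mm with a round cork pad (60 mm across, top 15 mm above the cart) and an upright wooden dowel in its middle, 18 mm thick, its top 53 mm above the cart. Fixed. Place of the cutter, over the dowel and flat on the cork, any way round. Origin: centre of its underside. Its place and turn vary.
- bearing_keeper: Square dark wooden block 88 x 88 x 16 mm with a round pocket in its top, 72 mm across and 6 mm deep, lined with thin grey felt (pocket floor 10 mm above the cart). Fixed. Place of the bearing, flat on the pocket floor; it then stands 12 mm proud. Origin: centre of its underside. Its place and turn vary.
- spanner: Open-ended steel spanner, 165 x 32 x 8 mm, lying flat and loose on the cart before the work, its length along its own y. A bystander. Origin: centre of its underside.
There are look-alikes about, which are no part of the job. What is shaped like the cutter but pink is not meant.

How it is judged:
By the outcome, as a careful person would: the job done as asked, in the order asked, and still so for the second after the job is handed in, with the robot touching nothing.
It also fails if it takes over 112 s, if anything falls off the work surface, if the arm or the gripper's body presses on something with over 40 N, if the wrist force passes 120 N, or if a joint passes its speed limit or range.

## Robot

A 7-joint arm with a two-finger parallel gripper is mounted at the origin on a cart in front of the work surface, level with it; the furniture and walls round the work are solid. World frame = base frame: x ahead of the robot, y to its left, z up, the work surface at z = 0. Lengths are in m, angles in rad, forces in N, time in s.
With the tool pointing down it reaches from about 0.4 to 0.875 m from the base axis. Payload 6.5 kg.
Tool frame: the origin (TCP) lies between the finger pads; the fingertips stand 19 mm ahead of it and the grasp point (between the pads) is the TCP; z points along the fingers, x is the direction in which the jaws open and shut, and the axes are right-handed (so a half turn about z gives the same grasp; the last joint's range is limited). The gripper opens to 88 mm and grips with 3 to 60 N. Pads are 18 mm wide; open, the fingers measure 123 mm over their backs; the gripper's body (75 mm by 187 mm) begins 45 mm behind the grasp point.
Start: joints at [1.273, 0.536, -0.004, 1.538, 0.003, 1.067, -0.071], TCP at [0.149, -0.633, 0.258] pointing down, gripper open.
Joint ranges: [-2.7, 2.7], [-0.37, 2.16], [-1.27, 1.26], [0.24, 2.4], [-1.31, 4.45], [0.19, 1.91], [-2.76, 2.76]. Speed limits (rad/s): [2.39, 2.39, 3.14, 3.14, 3.14, 3.14, 3.14].

## Interface

Orientations are given as a unit quaternion [x, y, z, w].
In Python, from workcell import ctrl, cams gives the robot as it stands.
- The arm moves only by the tool apply_moves, never from a script. Its argument "commands" is one flat list of numbers, 6 for each row, row after row: the shift along the tool's x, y, z in m, then the turn, a rotation vector about the tool's x, y, z in degrees. In form: [dx, dy, dz, ax, ay, az, dx, dy, dz, ax, ay, az, ...]. A call has 1 to 10 rows; each row is the pose to reach, as a shift and turn from the pose commanded when the call began, along the tool's axes at that moment; what a row does not reach only later rows make up. A row lasts 1/8 s, in which the tool goes at most 62.5 mm and 10.7 degrees, less where a joint would pass 70% of its speed; a pose out of reach is approached as far as the arm can. A call with a gripper value outside its range is refused whole. "hand" is the opening, from 0 (shut) to 1 (fully open), set as the call begins (left out, the last holds). The fingers move at their own pace and stop on an object; the grip force is fixed at half the most. Time passes only in rows, so rows that repeat a pose let the fingers close. It gives the time, the measured TCP pose, the force and the opening at its end, in the units of the state.
- ctrl.get_state(): the state, without advancing time (a new reading comes with each control period).
- cams.camera(name): name is "scene" or "top" or "wrist"; returns a dict with "color" (400x640x3 uint8, blue, green, red), "mtx" (3x3 intrinsics, pixels), "camera_from_world" (4x4, takes a point from world to camera coordinates); the wrist camera has in their place "mount" (4x4, takes a point from camera to tool coordinates, whose origin is the TCP and whose axes are the tool frame's). Camera axes: x right, y up, looking along -z (the intrinsics and any distortion apply to the point x, -y, -z); pixel columns grow to the right and rows downward; lengths in m; the calibration is good to about 2 mm. The wrist camera is an equidistant fisheye: a pixel r from the principal point sees the ray r / f radians off the axis. A picture is of the moment at which its call begins: read the wrist's pose just before it. There is no depth.
- ctrl.job_done(): hands the job in, once; it reports no verdict.
Trained networks look in a picture, given as the dict that the camera call returned (one of the last four; its "shot" number tells which), for a name from the list of things; names that differ only in an ending like _2 or _b are one class to them, and where a whole thing is asked for, a point or a joint stands for the part that bears it (a point fixed in the world has none). Each returns a list of dicts, best first, with "p" (0 to 1); they miss things now and then, are a little off and sometimes report something else, mostly with a low value. They report only what shows in the picture. A call takes as long as a camera call. They do not tell look-alikes from the thing itself.
- cams.cut_out(label, picture): "pixels" (400x640 bool, what is visible of it) and "position" ([column, row] in pixels, amid what is visible of it).
The state is a dict: "clock": time; "joints": joint angles; "qvel": joint speeds; "effort": joint torques, N m; "tool_pos": TCP position; "tcp_rot": TCP orientation; "force": force on the tool from outside, world axes, zero at the start; "torque": the same for the moment, N m; "finger_gap": finger opening in m.
Only numpy, scipy, OpenCV 4.12 (cv2) and the standard library are available. Lean on these libraries where they do the work, as an engineer would, in place of code of your own. Each camera call takes 0.05 s, during which the arm holds its last target. There are 200 camera calls.

## Working session

There is one attempt and no reset: what is moved stays moved. The work goes in short steps, Python scripts to look and compute and a tool call to move; the robot and the scene stay as the last step left them, time stands still between calls to the robot, and variables do not carry over. Pictures are saved under pics/ and viewed, about 12 in all and at most 16, crops included, and the job is handed in when it is done.

Besides the shell and the picture viewer there is one more tool, called as name(argument=value, ...) on one line, values as JSON. apply_moves: Moves the arm, as the interface text tells. Its arguments: {"type":"object","properties":{"commands":{"type":"array","items":{"type":"number"}},"hand":{"type":"number"}},"required":["commands"]}

```bash
mkdir -p pics; ls; python3 - <<'E'
from workcell import ctrl,cams
import cv2,numpy as np
print(ctrl.get_state())
for n in ("top","scene"):
    p=cams.camera(n); cv2.imwrite(f"pics/{n}0.png",p["color"]); print(n,p["mtx"].tolist(),p["camera_from_world"].tolist(),[k for k in p])
    for l in ["arbor_stand","nut","spacer","cutter","bearing","parts_dish","ring_post","cutter_carrier","bearing_keeper","spanner"]:
        print(l,[(round(d["p"],2),np.round(d["position"]).tolist(),int(d["pixels"].sum())) for d in cams.cut_out(l,p)][:3])
E
```

```text
pics
{'clock': 0.0, 'joints': array([ 1.27282897,  0.53719068, -0.00445827,  1.53882188,  0.00258051,
        1.06726603, -0.07122045]), 'qvel': array([ 0.00096069,  0.00078626,  0.00086664, -0.00026213, -0.00091154,
       -0.00053248,  0.000195  ]), 'effort': array([ 7.55448054e-04, -5.70983934e+01,  9.91103612e-01, -2.51597697e+01,
       -5.62314223e-02,  1.79151009e-02,  1.31527067e-04]), 'tool_pos': array([ 0.14918084, -0.63208068,  0.25684293]), 'tcp_rot': array([ 7.84141053e-01, -6.20582067e-01, -6.87606258e-04, -4.82742599e-04]), 'force': array([-0.39268768, -0.36403619,  0.20036554]), 'torque': array([-0.02139951,  0.01442784, -0.02074097]), 'finger_gap': 0.08832270224085492}
top [[490.97437717240626, 0.0, 315.2246176082734], [0.0, 490.97437717240626, 204.80023763622043], [0.0, 0.0, 1.0]] [[0.007235034046417073, -0.9999458564305865, 0.007479203811101269, -0.013454686988301207], [0.9963106337926886, 0.007847944244070707, 0.08546069718153085, -0.4938546709003253], [-0.08551476640884044, 0.0068332992355640675, 0.9963134701225306, -1.4957704289345315], [0.0, 0.0, 0.0, 1.0]] ['c
[... 628 characters left out ...]
0.023503746156269486, 0.41291469344133], [0.3690098650669437, -0.5049679701009093, 0.7802814035048148, -0.2695112353622654], [-0.49039163609955, 0.6073775909452281, 0.6249868040696368, -0.7747070697510242], [0.0, 0.0, 0.0, 1.0]] ['color', 'mtx', 'camera_from_world', 'shot']
arbor_stand [(0.61, [302.0, 285.0], 719)]
nut [(0.68, [304.0, 251.0], 216)]
spacer [(0.45, [301.0, 263.0], 79)]
cutter [(0.66, [364.0, 223.0], 315)]
bearing [(0.54, [301.0, 274.0], 206)]
parts_dish [(0.79, [294.0, 212.0], 769), (0.31, [342.0, 166.0], 543)]
ring_post [(0.82, [385.0, 195.0], 411)]
cutter_carrier [(0.83, [216.0, 266.0], 1146)]
bearing_keeper [(0.87, [342.0, 166.0], 568)]
spanner [(0.86, [352.0, 238.0], 373)]
```

```bash
cat > h.py <<'E'
from workcell import ctrl,cams
import cv2,numpy as np
from scipy.spatial.transform import Rotation as R
def pix2world(p,uv,z):
    "intersect pixel rays with plane z (fixed cameras)"
    K,T=p["mtx"],p["camera_from_world"]; Rm,t=T[:3,:3],T[:3,3]
    uv=np.atleast_2d(uv); d=np.c_[(uv[:,0]-K[0,2])/K[0,0],-(uv[:,1]-K[1,2])/K[1,1],-np.ones(len(uv))]@Rm
    c=-Rm.T@t; return c+d*((z-c[2])/d[:,2])[:,None]
def wrist():
    s=ctrl.get_state(); p=cams.camera("wrist"); p["pos"]=s["tool_pos"]; p["rot"]=R.from_quat(s["tcp_rot"]); return p
def wpix2world(p,uv,z):
    K,M=p["mtx"],p["mount"]; uv=np.atleast_2d(uv).astype(float)
    q=(uv-[K[0,2],K[1,2]])/[K[0,0],K[1,1]]; r=np.linalg.norm(q,axis=1)+1e-12
    u=q/r[:,None]; d=np.c_[u[:,0]*np.sin(r),-u[:,1]*np.sin(r),-np.cos(r)]
    W=p["rot"].as_matrix()
    d=d@M[:3,:3].T@W.T; c=p["pos"]+W@M[:3,3]
    return c+d*((z-c[2])/d[:,2])[:,None]
def world2wpix(p,X):
    K,M=p["mtx"],p["mount"]; W=p["rot"].as_matrix()
    t=(np.atleast_2d(X)-p["pos"])@W; c=(t-M[:3,3])@M[:3,:3]
    v=np.c_[c[:,0],-c[:,1]]; n=np.linalg.norm(v,axis=1)+1e-12; th=np.arctan2(n,-c[:,2])
    return v/n[:,None]*th[:,None]*[K[0,0],K[1,1]]+[K[0,2],K[1,2]]
def moves(target,ang=None,pos=None,rot=None):
    "shift in tool axes to world target; ang= tool x-axis heading wanted (deg, mod 180), tool down"
    s=ctrl.get_state(); r=R.from_quat(s["tcp_rot"]) if rot is None else rot
    m=r.as_matrix(); d=m.T@(np.array(target)-s["tool_pos"])
    h=np.degrees(np.arctan2(m[1,0],m[0,0]))
    if ang is None: ang=h
    e=(ang-h+90)%180-90
    want=R.from_euler("z",h+e,degrees=True)*R.from_euler("x",180,degrees=True)
    print("shift mm",np.round(d*1000,1),"rotvec",np.round((r.inv()*want).as_rotvec(degrees=True),1),"heading",round(h,1))
E
python3 - <<'E'
from h import *
a=cv2.imread("pics/top0.png")[130:290,190:430]; cv2.imwrite("pics/a.png",cv2.resize(a,None,fx=3.3,fy=3.3,interpolation=cv2.INTER_CUBIC))
a=cv2.imread("pics/scene0.png")[130:330,160:440]; cv2.imwrite("pics/b.png",cv2.resize(a,None,fx=2.8,fy=2.8,interpolation=cv2.INTER_CUBIC))
p=cams.camera("top")
for l,uv,z in [("stand",[258,228],.09),("dish",[305,178],.005),("post",[383,227],.01),("carrier",[228,164],.015),("keeper",[399,166],.013),("spanner",[315,251],.008)]:
    print(l,pix2world(p,uv,z).round(3))
E
```

```text
stand [[0.418 0.158 0.09 ]]
dish [[0.579 0.023 0.005]]
post [[ 0.427 -0.221  0.01 ]]
carrier [[0.62  0.263 0.015]]
keeper [[ 0.619 -0.271  0.013]]
spanner [[ 0.352 -0.01   0.008]]
```

View pics/a.png

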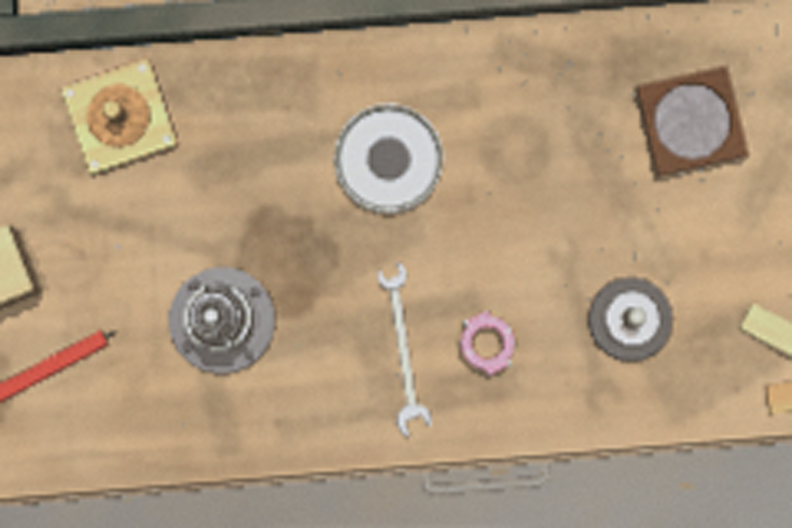

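View pics/b.png

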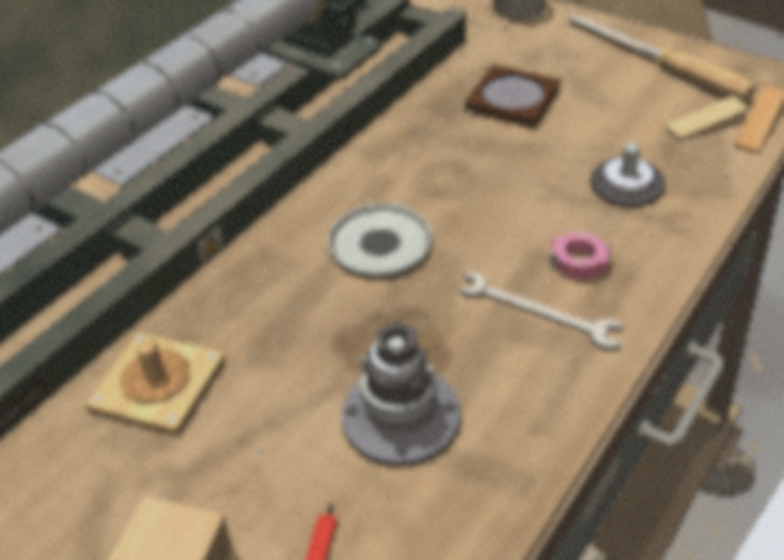

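```bash
python3 - <<'E'
from h import *
p=wrist(); print(p["mtx"].round(1).tolist(),p["mount"].round(3).tolist())
moves([.5,-.2,.30],90)
moves([.46,.10,.30],90)
E
```

```text
[[309.7, 0.0, 323.7], [0.0, 309.7, 201.6], [0.0, 0.0, 1.0]] [[1.0, -0.001, 0.001, 0.0], [-0.0, -0.958, -0.287, -0.075], [0.001, 0.287, -0.958, -0.128], [0.0, 0.0, 0.0, 1.0]]
shift mm [-340.5 -440.7  -42.3] rotvec [ 0.  -0.  13.3] heading -76.7
shift mm [-641.6 -470.7  -42.3] rotvec [ 0.  -0.  13.3] heading -76.7
```

apply_moves(commands=[-0.04,-0.055,-0.042,0,0,3,-0.08,-0.11,-0.042,0,0,6,-0.13,-0.17,-0.042,0,0,9,-0.17,-0.22,-0.042,0,0,13.3,-0.21,-0.27,-0.042,0,0,13.3,-0.25,-0.32,-0.042,0,0,13.3,-0.29,-0.37,-0.042,0,0,13.3,-0.32,-0.41,-0.042,0,0,13.3,-0.34,-0.44,-0.042,0,0,13.3,-0.34,-0.44,-0.042,0,0,13.3], hand=1)

```text
clock: 2.45
tool_pos: [0.5024, -0.1954, 0.2999]
tcp_rot: [0.71, -0.704, -0.0, -0.001]
force: [0.0, -0.2, -0.0]
finger_gap: 0.0883
```

```bash
python3 - <<'E'
from h import *
p=wrist(); cv2.imwrite("pics/w1.png",p["color"]); print(p["pos"])
Z=dict(bearing_keeper=.015,ring_post=.013,parts_dish=.005,cutter_carrier=.013)
for l in Z:
    for d in cams.cut_out(l,p)[:1]:
        ys,xs=np.nonzero(d["pixels"]); print(l,d["p"],d["position"],wpix2world(p,d["position"],Z[l]).round(3),xs.min(),xs.max(),ys.min(),ys.max(),len(xs))
moves([.45,.12,.30],90)
E
```

```text
[ 0.50240931 -0.19544226  0.29991417]
bearing_keeper 0.59 [385.3, 80.5] [[ 0.622 -0.275  0.015]] 346 422 46 119 4264
ring_post 0.66 [336.6, 214.9] [[ 0.434 -0.213  0.013]] 311 364 187 239 2235
parts_dish 0.79 [178.2, 112.5] [[0.584 0.017 0.005]] 149 211 77 149 3489
cutter_carrier 0.76 [63.8, 108.6] [[0.617 0.257 0.013]] 42 82 75 139 1683
shift mm [-322.2   49.5   -0.5] rotvec [ 0.  -0.  -0.2] heading -90.2
```

View pics/w1.png

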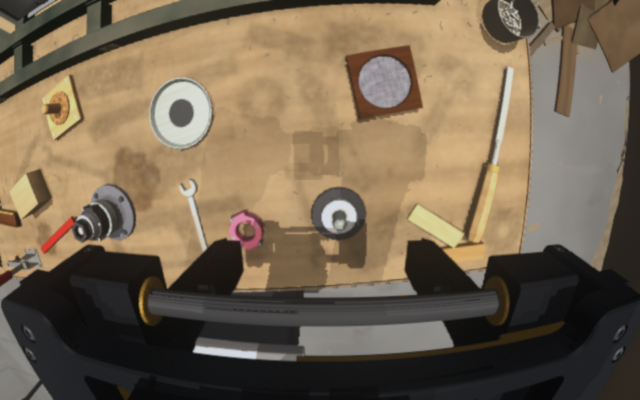

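apply_moves(commands=[-0.05,0.01,0,0,0,0,-0.11,0.025,0,0,0,0,-0.17,0.04,0,0,0,0,-0.23,0.05,0.01,0,0,0,-0.29,0.065,0.03,0,0,0,-0.33,0.075,0.04,0,0,0,-0.35,0.077,0.04,0,0,0,-0.35,0.077,0.04,0,0,0])

```text
clock: 3.7
tool_pos: [0.4226, 0.1494, 0.2598]
tcp_rot: [0.707, -0.707, 0.0, -0.0]
force: [0.4, -0.8, 0.5]
finger_gap: 0.0886
```

```bash
python3 - <<'E'
from h import *
p=wrist(); cv2.imwrite("pics/w2.png",p["color"]); print(p["pos"])
Z=dict(arbor_stand=.03,nut=.096,spacer=.082,cutter=.068,bearing=.048,parts_dish=.008,cutter_carrier=.013)
for l in Z:
    for d in cams.cut_out(l,p)[:2]:
        ys,xs=np.nonzero(d["pixels"]); print(l,d["p"],d["position"],wpix2world(p,d["position"],Z[l]).round(3),xs.min(),xs.max(),ys.min(),ys.max(),len(xs))
im=p["color"]; v=cv2.resize(im[150:300,200:450],None,fx=3.2,fy=3.2,interpolation=cv2.INTER_CUBIC); cv2.imwrite("pics/w2c.png",v)
E
```

```text
[0.42255066 0.1493885  0.25978005]
arbor_stand 0.75 [313.6, 145.5] [[0.458 0.161 0.03 ]] 268 347 127 205 2829
nut 0.98 [306.8, 171.9] [[0.439 0.166 0.096]] 287 321 164 200 822
spacer 0.58 [298.8, 165.7] [[0.443 0.175 0.082]] 285 323 158 188 248
cutter 0.95 [310.9, 157.1] [[0.45  0.163 0.068]] 283 328 148 201 658
cutter 0.69 [485.1, 182.0] [[ 0.425 -0.038  0.068]] 472 507 162 206 990
bearing 0.83 [321.6, 149.9] [[0.455 0.152 0.048]] 279 333 144 195 513
parts_dish 0.69 [431.2, 50.7] [[0.58  0.016 0.008]] 393 470 9 88 4753
cutter_carrier 0.88 [226.1, 24.9] [[0.612 0.27  0.013]] 188 270 0 62 3682
```

View pics/w2c.png

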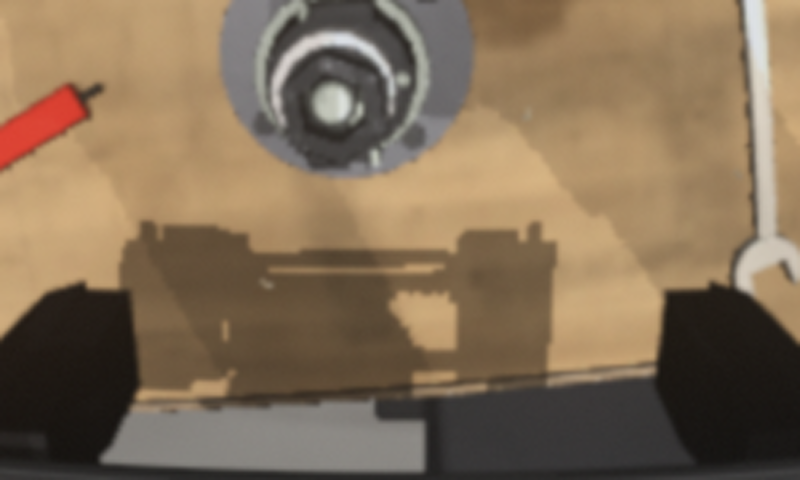

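```bash
python3 - <<'E'
from h import *
p=wrist()
c=wpix2world(p,[303.4,181.9],.092)[0]; print(c, wpix2world(p,[303.4,181.9],.092))
v=cv2.resize(p["color"][125:215,255:355],None,fx=6,fy=6,interpolation=cv2.INTER_CUBIC)
for ang in range(0,180,30):
    a=np.radians(ang)
def circ(x,y,z,r,col):
    t=np.linspace(0,2*np.pi,60); X=np.c_[x+r*np.cos(t),y+r*np.sin(t),0*t+z]
    q=((world2wpix(p,X)-[255,125]+.5)*6).astype(int); cv2.polylines(v,[q],True,col,1)
circ(*c[:2],.086,.0175,(0,255,0)); circ(*c[:2],.03,.05,(0,0,255)) ; circ(*c[:2],.098,.0173,(0,255,255)); circ(*c[:2],.048,.031,(255,0,0)); circ(*c[:2],.068,.025,(255,0,255)); circ(*c[:2],.092,.007,(255,255,0))
cv2.imwrite("pics/w3.png",v)
E
```

```text
[0.42895319 0.16874538 0.092     ] [[0.42895319 0.16874538 0.092     ]]
```

View pics/w3.png

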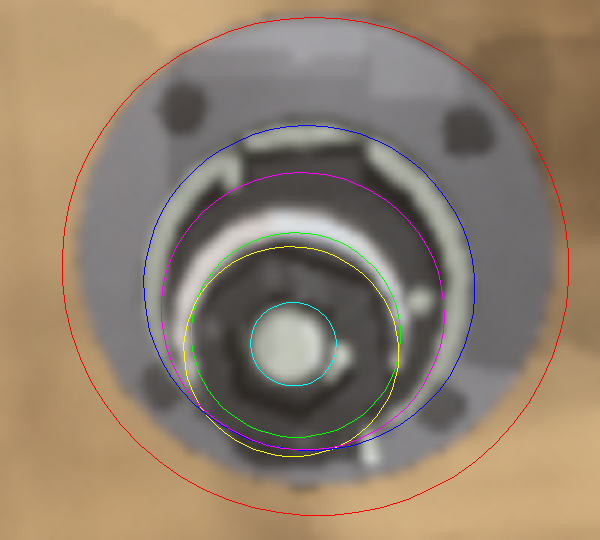

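```bash
python3 - <<'E'
from h import *
print(ctrl.get_state()["tool_pos"]); moves([.429,.169,.107],90)
E
```

```text
[0.42268229 0.14886628 0.25975347]
shift mm [-20.2  -6.3 152.8] rotvec [-0.  -0.  -0.1] heading -90.1
```

apply_moves(commands=[-0.02,-0.006,0.04,0,0,0,-0.02,-0.006,0.08,0,0,0,-0.02,-0.006,0.12,0,0,0,-0.02,-0.006,0.143,0,0,0,-0.02,-0.006,0.153,0,0,0,-0.02,-0.006,0.153,0,0,0], hand=0.65)

```text
clock: 4.9
tool_pos: [0.4285, 0.1694, 0.1067]
tcp_rot: [-0.707, 0.707, 0.0, -0.0]
force: [-0.4, -0.3, 0.2]
finger_gap: 0.0573
```

apply_moves(commands=[0,0,0,0,0,0,0,0,0,0,0,0,0,0,0,0,0,0,0,0,0,0,0,0], hand=0.2)

```text
clock: 5.4
tool_pos: [0.429, 0.1695, 0.1072]
tcp_rot: [-0.707, 0.707, -0.0, 0.0]
force: [-1.0, 0.0, 5.4]
finger_gap: 0.0305
```

apply_moves(commands=[0,0,-0.02,0,0,0,0,0,-0.06,0,0,0,0,0,-0.1,0,0,0,0.03,-0.03,-0.12,0,0,0,0.07,-0.07,-0.12,0,0,0,0.11,-0.11,-0.12,0,0,0,0.15,-0.15,-0.12,0,0,0,0.15,-0.15,-0.12,0,0,0], hand=0)

```text
clock: 6.4
tool_pos: [0.5805, 0.0146, 0.226]
tcp_rot: [-0.704, 0.71, -0.001, -0.0]
force: [-0.5, 0.6, -1.9]
finger_gap: 0.0308
```

```bash
cat >> h.py <<'E'
def blob(p,guess,z,rad,lo,hi):
    "centroid of pixels whose world point on plane z lies within rad of guess and whose grey is in lo..hi"
    g=cv2.cvtColor(p["color"],cv2.COLOR_BGR2GRAY); v,u=np.mgrid[0:400,0:640]
    W=wpix2world(p,np.c_[u.ravel(),v.ravel()],z).reshape(400,640,3)
    m=(np.hypot(W[...,0]-guess[0],W[...,1]-guess[1])<rad)&(g>=lo)&(g<=hi)
    return W[m][:,:2].mean(0),m.sum()
def overlay(p,name,circles,box,f,pts=()):
    u0,v0,u1,v1=box; v=cv2.resize(p["color"][v0:v1,u0:u1],None,fx=f,fy=f,interpolation=cv2.INTER_CUBIC)
    t=np.linspace(0,2*np.pi,80)
    cols=[(0,255,0),(0,0,255),(0,255,255),(255,0,0),(255,0,255),(255,255,0)]
    for i,(x,y,z,r) in enumerate(circles):
        q=((world2wpix(p,np.c_[x+r*np.cos(t),y+r*np.sin(t),0*t+z])-[u0,v0]+.5)*f).astype(int); cv2.polylines(v,[q],True,cols[i%6],1)
    cv2.imwrite("pics/"+name,v)
E
python3 - <<'E'
from h import *
p=wrist(); print(p["pos"],ctrl.get_state()["finger_gap"])
c=cams.cut_out("parts_dish",p)[0]; print(c["p"],wpix2world(p,c["position"],.008))
print(world2wpix(p,[.58,.018,.003]))
b,n=blob(p,[.58,.018],.003,.03,0,130); print(b,n)
overlay(p,"d.png",[(*b,.003,.021),(*b,.011,.052),(*b,.003,.044)],(200,80,440,280),3)
E
```

```text
[0.58049202 0.01455704 0.22600052] 0.030679047123440745
0.95 [[0.58263396 0.01535137 0.008     ]]
[[320.63493285 176.75602356]]
[0.58325534 0.01374724] 981
```

View pics/d.png

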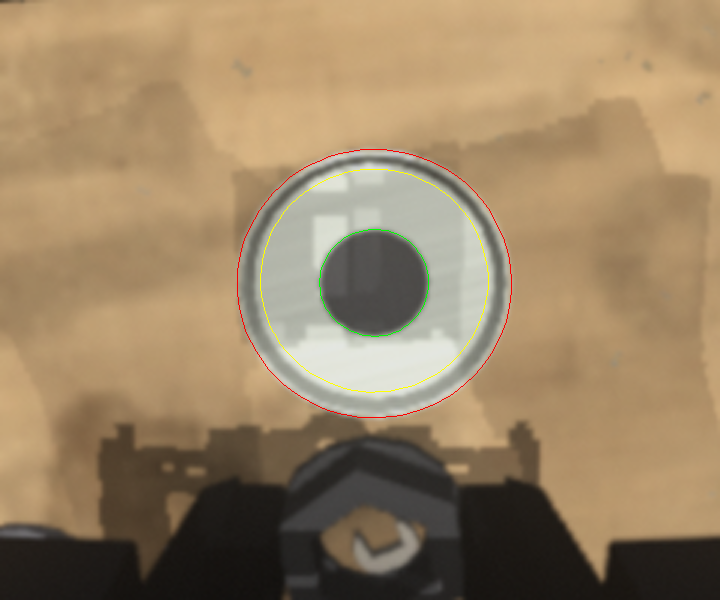

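apply_moves(commands=[0,-0.003,0.05,0,0,0,0,-0.003,0.1,0,0,0,0,-0.003,0.15,0,0,0,0,-0.003,0.18,0,0,0,0,-0.003,0.191,0,0,0,0,-0.003,0.197,0,0,0,0,-0.003,0.198,0,0,0,0,-0.003,0.198,0,0,0])

```text
clock: 7.5
tool_pos: [0.5822, 0.0195, 0.0297]
tcp_rot: [-0.707, 0.707, -0.001, 0.001]
force: [0.4, 0.2, -1.0]
finger_gap: 0.0305
```

apply_moves(commands=[0,0,0,0,0,0,0,0,0,0,0,0,0,0,-0.01,0,0,0,0,0,-0.05,0,0,0,0,0,-0.1,0,0,0], hand=0.5)

```text
clock: 8.12
tool_pos: [0.5809, 0.0193, 0.1297]
tcp_rot: [-0.707, 0.707, 0.001, -0.001]
force: [0.6, -0.4, 1.3]
finger_gap: 0.0441
```

```bash
python3 - <<'E'
from h import *
p=wrist(); s=ctrl.get_state();print(p["pos"],s["finger_gap"])
c=cams.cut_out("nut",p)[:2]; print([(d["p"],d["position"],wpix2world(p,d["position"],.012)) for d in c])
overlay(p,"n.png",[],(220,100,420,290),3)
moves([.429,.169,.15],90)
E
```

```text
[0.58086163 0.01931763 0.12973483] 0.04378466769877917
[(0.92, [315.5, 190.5], array([[0.59116198, 0.02623741, 0.012     ]])), (0.52, [329.3, 196.1], array([[0.58639802, 0.01490834, 0.012     ]]))]
shift mm [-149.1  156.1  -16.9] rotvec [-0.6  0.  -0. ] heading -90.0
```

View pics/n.png

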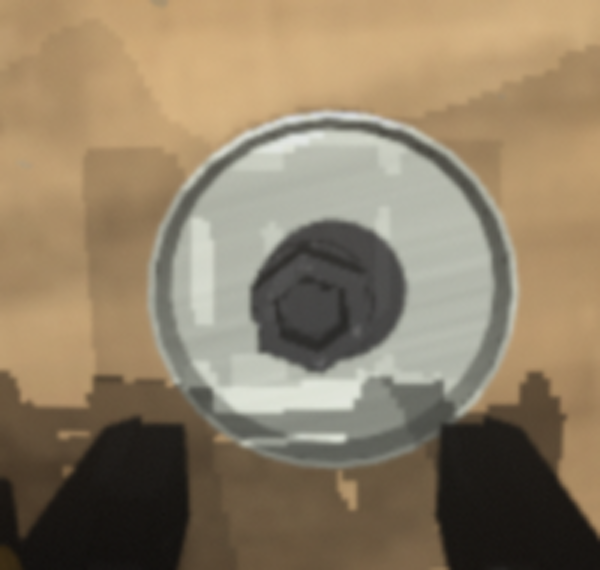

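apply_moves(commands=[0,0,-0.03,0,0,0,-0.03,0.03,-0.05,0,0,0,-0.07,0.07,-0.05,0,0,0,-0.11,0.11,-0.05,0,0,0,-0.149,0.156,-0.05,0,0,0,-0.149,0.154,-0.05,0,0,0,-0.149,0.154,-0.05,0,0,0,-0.149,0.154,-0.05,0,0,0], hand=0.7)

```text
clock: 9.22
tool_pos: [0.4286, 0.1673, 0.1787]
tcp_rot: [-0.706, 0.708, -0.0, 0.0]
force: [-0.6, -0.0, 0.6]
finger_gap: 0.0615
```

```bash
python3 - <<'E'
from h import *
p=wrist(); s=ctrl.get_state();print(p["pos"],s["qvel"].round(3),s["finger_gap"])
c=[.429,.169]
print(world2wpix(p,[*c,.07]))
overlay(p,"s.png",[(*c,.082,.020),(*c,.068,.025),(*c,.048,.031),(*c,.092,.007)],(240,100,400,260),4.5)
moves([*c,.089],90)
E
```

```text
[0.42861209 0.16732796 0.1786859 ] [ 0.     0.    -0.005  0.003 -0.002  0.    -0.001] 0.06202177637684199
[[321.82267826 205.63251425]]
shift mm [-1.6 -0.5 89.6] rotvec [-0.  -0.  -0.2] heading -90.2
```

View pics/s.png

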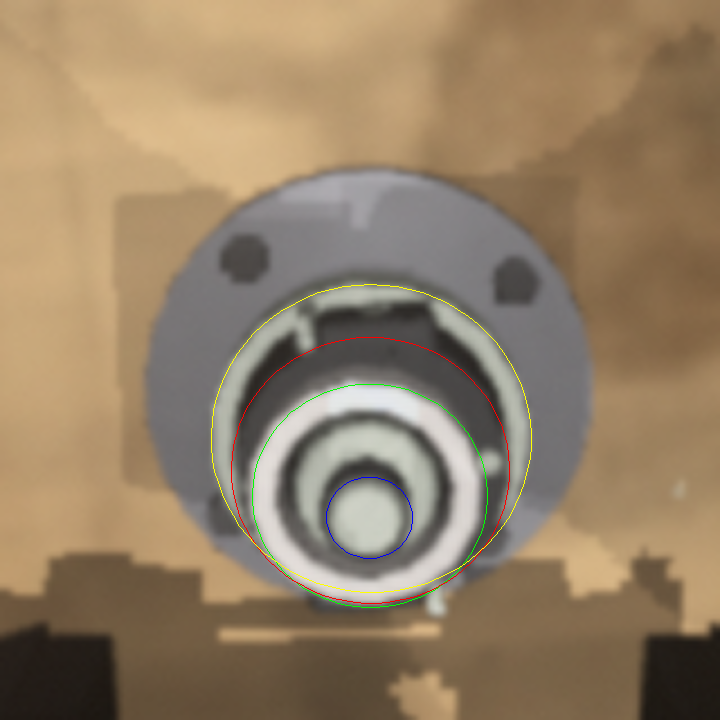

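apply_moves(commands=[-0.002,0,0.04,0,0,0,-0.002,0,0.07,0,0,0,-0.002,0,0.085,0,0,0,-0.002,0,0.089,0,0,0,-0.002,0,0.089,0,0,0])

```text
clock: 9.9
tool_pos: [0.4281, 0.1705, 0.0902]
tcp_rot: [-0.707, 0.707, -0.0, 0.0]
force: [-0.1, -0.1, 0.1]
finger_gap: 0.0616
```

apply_moves(commands=[0,0,0,0,0,0,0,0,0,0,0,0,0,0,0,0,0,0,0,0,0,0,0,0], hand=0)

```text
clock: 10.4
tool_pos: [0.4279, 0.1705, 0.0902]
tcp_rot: [-0.707, 0.707, -0.0, 0.0]
force: [-0.5, -1.6, 6.0]
finger_gap: 0.0371
```

```bash
python3 - <<'E'
from h import *
moves([.43,-.216,.20],90)
E
```

```text
shift mm [ 386.5   -2.3 -109.9] rotvec [-0.  0. -0.] heading -90.0
```

```bash
python3 - <<'E'
from h import *
p=wrist(); s=ctrl.get_state();print(p["pos"],s["finger_gap"],s["force"],s["clock"])
overlay(p,"g.png",[],(200,130,440,330),3)
E
```

```text
[0.42792022 0.17049906 0.09017005] 0.0374385214572653 [-0.72084813 -1.25408831  6.7373905 ] 10.45
```

View pics/g.png

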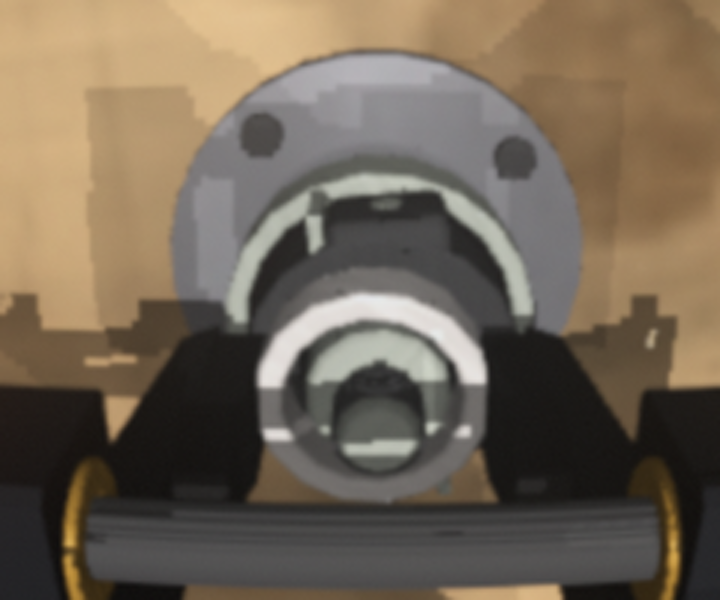

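apply_moves(commands=[0,0,-0.015,0,0,0,0,0,-0.06,0,0,0,0,0,-0.11,0,0,0,0.05,0,-0.12,0,0,0,0.11,0,-0.12,0,0,0,0.17,0,-0.12,0,0,0,0.23,0,-0.12,0,0,0,0.29,0,-0.12,0,0,0,0.35,0,-0.12,0,0,0,0.386,-0.002,-0.12,0,0,0])

```text
clock: 11.7
tool_pos: [0.4286, -0.2186, 0.2105]
tcp_rot: [-0.706, 0.708, -0.0, -0.0]
force: [0.4, 0.1, -1.4]
finger_gap: 0.0379
```

apply_moves(commands=[0,0,0,0,0,0,0,0,0,0,0,0,0,0,0,0,0,0])

```text
clock: 12.08
tool_pos: [0.4296, -0.2141, 0.2099]
tcp_rot: [0.708, -0.706, -0.0, -0.0]
force: [0.2, 1.0, -0.3]
finger_gap: 0.0374
```

```bash
python3 - <<'E'
from h import *
p=wrist(); s=ctrl.get_state();print(p["pos"],s["finger_gap"],s["qvel"].round(3))
d=cams.cut_out("ring_post",p)[0]; ys,xs=np.nonzero(d["pixels"]); print(d["p"],d["position"],xs.min(),xs.max(),ys.min(),ys.max())
# fit base circle at z=.008 to mask outline
cs,_=cv2.findContours(d["pixels"].astype(np.uint8),cv2.RETR_EXTERNAL,cv2.CHAIN_APPROX_NONE); q=max(cs,key=len)[:,0]
W=wpix2world(p,q,.008)[:,:2]; from scipy.optimize import least_squares
f=least_squares(lambda a:np.hypot(*(W-a).T)-.04,W.mean(0),loss="soft_l1",f_scale=.001); c=f.x; print(c,np.abs(f.fun).mean())
overlay(p,"p.png",[(*c,.008,.04),(*c,.018,.025),(*c,.048,.009)],(230,80,430,280),3)
E
```

```text
[ 0.42955682 -0.21407486  0.20988655] 0.0373718970363013 [ 0.002  0.004  0.006 -0.005  0.002 -0.001  0.001]
0.71 [326.6, 180.0] 290 362 141 211
[ 0.43284752 -0.21604946] 0.0010202102179924831
```

View pics/p.png

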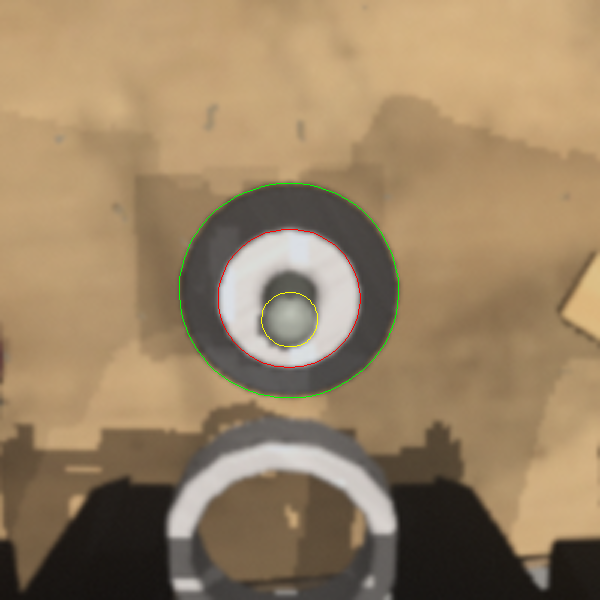

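apply_moves(commands=[0.002,-0.003,0.04,0,0,0,0.002,-0.003,0.09,0,0,0,0.002,-0.003,0.125,0,0,0,0.002,-0.003,0.145,0,0,0,0.002,-0.003,0.16,0,0,0,0.002,-0.003,0.167,0,0,0,0.002,-0.003,0.169,0,0,0,0.002,-0.003,0.169,0,0,0])

```text
clock: 13.18
tool_pos: [0.4328, -0.2178, 0.0412]
tcp_rot: [-0.707, 0.707, -0.0, 0.0]
force: [0.6, -0.2, -0.7]
finger_gap: 0.0374
```

apply_moves(commands=[0,0,0,0,0,0,0,0,0,0,0,0,0,0,-0.01,0,0,0,0,0,-0.05,0,0,0,0,0,-0.1,0,0,0,0,0,-0.16,0,0,0,0,0,-0.17,0,0,0], hand=0.65)

```text
clock: 14.05
tool_pos: [0.4345, -0.2185, 0.2151]
tcp_rot: [-0.707, 0.707, -0.004, 0.001]
force: [0.9, -1.3, 0.8]
finger_gap: 0.057
```

```bash
python3 - <<'E'
from h import *
p=wrist(); s=ctrl.get_state();print(p["pos"],s["finger_gap"],s["qvel"].round(3))
c=[.4328,-.2160]
overlay(p,"q.png",[(*c,.032,.02),(*c,.048,.009)],(230,80,430,280),3)
moves([.429,.169,.20],90)
E
```

```text
[ 0.43451793 -0.21850617  0.21514583] 0.05721671501319485 [-0.009  0.06   0.012  0.038  0.017 -0.05  -0.012]
shift mm [-387.4    5.2   13.1] rotvec [-0.3 -0.2 -0. ] heading -90.0
```

View pics/q.png

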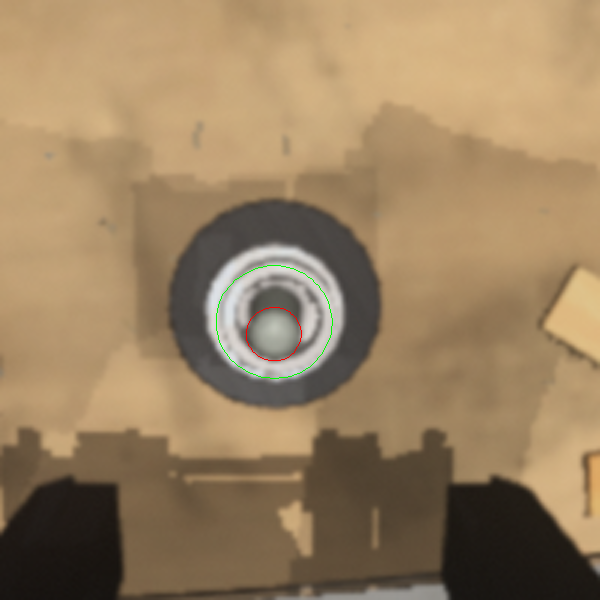

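apply_moves(commands=[-0.05,0,0,0,0,0,-0.11,0,0,0,0,0,-0.17,0.001,0,0,0,0,-0.23,0.002,0,0,0,0,-0.29,0.003,0,0,0,0,-0.35,0.004,0.005,0,0,0,-0.387,0.004,0.04,0,0,0,-0.387,0.004,0.08,0,0,0,-0.387,0.004,0.1,0,0,0,-0.387,0.004,0.1,0,0,0], hand=0.8)

```text
clock: 15.35
tool_pos: [0.4264, 0.1688, 0.1086]
tcp_rot: [0.707, -0.707, -0.001, 0.002]
force: [0.4, -0.8, 0.8]
finger_gap: 0.0707
```

```bash
python3 - <<'E'
from h import *
p=wrist(); s=ctrl.get_state();print(p["pos"],s["finger_gap"],s["qvel"].round(3))
c=[.429,.169]
overlay(p,"c.png",[(*c,.068,.025),(*c,.048,.031),(*c,.092,.007)],(200,110,440,310),3)
moves([*c,.070],90)
E
```

```text
[0.42644606 0.16876318 0.10863806] 0.070303770295683 [ 0.011 -0.033 -0.009 -0.021 -0.003  0.003  0.001]
shift mm [ 0.1 -1.6 39.8] rotvec [ 0.2 -0.1  0. ] heading -90.0
```

View pics/c.png

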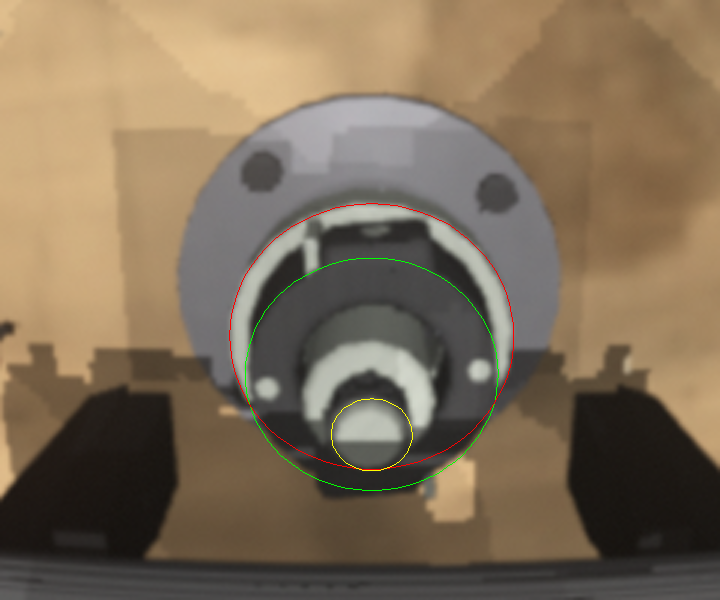

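apply_moves(commands=[0,-0.002,0.02,0,0,-4,0,-0.002,0.034,0,0,-4,0,-0.002,0.039,0,0,-4,0,-0.002,0.039,0,0,-4])

```text
clock: 15.9
tool_pos: [0.4305, 0.1694, 0.0718]
tcp_rot: [0.731, -0.682, -0.0, 0.0]
force: [-0.6, 0.4, 1.0]
finger_gap: 0.0709
```

apply_moves(commands=[0,0,0,0,0,0,0,0,0,0,0,0,0,0,0,0,0,0,0,0,0,0,0,0], hand=0)

```text
clock: 16.4
tool_pos: [0.4308, 0.1694, 0.0721]
tcp_rot: [0.731, -0.682, 0.0, -0.0]
force: [-0.9, -0.5, 4.6]
finger_gap: 0.0481
```

```bash
python3 - <<'E'
from h import *
s=ctrl.get_state();print(s["finger_gap"],s["force"])
moves([.615,.262,.21],90)
E
```

```text
0.04811113045595491 [-0.91448916 -0.50555259  4.62680337]
shift mm [ -79.6 -190.2 -137.8] rotvec [-0.  0.  4.] heading -86.0
```

apply_moves(commands=[0,0,-0.01,0,0,0,0,0,-0.05,0,0,0,0,0,-0.1,0,0,0,-0.02,-0.04,-0.138,0,0,4,-0.04,-0.09,-0.138,0,0,4,-0.06,-0.14,-0.138,0,0,4,-0.08,-0.19,-0.138,0,0,4,-0.08,-0.19,-0.138,0,0,4,-0.08,-0.19,-0.138,0,0,4,-0.08,-0.19,-0.138,0,0,4])

```text
clock: 17.65
tool_pos: [0.6135, 0.2618, 0.2099]
tcp_rot: [-0.707, 0.707, 0.0, -0.001]
force: [0.8, 0.3, -1.0]
finger_gap: 0.0479
```

```bash
python3 - <<'E'
from h import *
from scipy.optimize import least_squares
p=wrist(); s=ctrl.get_state();print(p["pos"],s["finger_gap"],s["qvel"].round(3))
d=cams.cut_out("cutter_carrier",p)[0]; print(d["p"],d["position"])
cs,_=cv2.findContours(d["pixels"].astype(np.uint8),cv2.RETR_EXTERNAL,cv2.CHAIN_APPROX_NONE); q=max(cs,key=len)
W=(wpix2world(p,q[:,0],.012)[:,:2]*1000).astype(np.float32); r=cv2.minAreaRect(W); print(r)
c=np.array(r[0])/1000
overlay(p,"k.png",[(*c,.015,.03),(*c,.053,.009),(*c,.012,.044)],(220,80,420,280),3)
moves([*c,.15],90)
E
```

```text
[0.61347005 0.26177022 0.20985424] 0.047907719884798174 [-0.     0.002  0.001 -0.008  0.002 -0.001 -0.002]
0.8 [317.3, 171.0]
((621.1983032226562, 270.6151123046875), (89.06817626953125, 88.7807388305664), 19.658174514770508)
shift mm [-8.7 -7.3 60.1] rotvec [ 0. -0. -0.] heading -90.0
```

View pics/k.png

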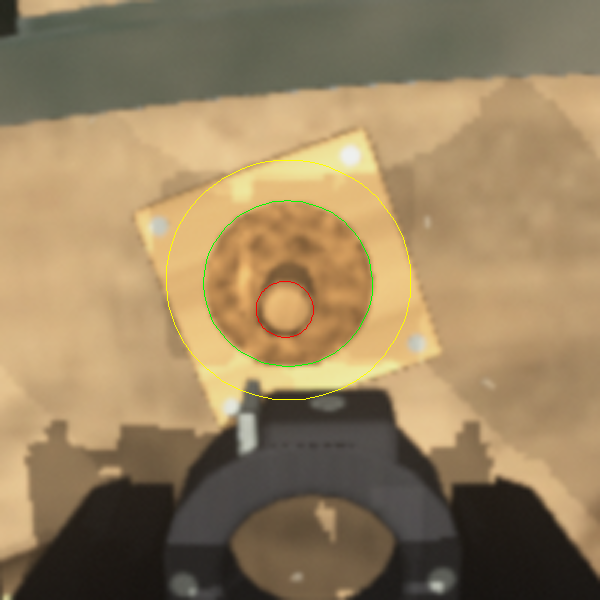

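apply_moves(commands=[-0.009,-0.008,0.03,0,0,0,-0.009,-0.008,0.07,0,0,0,-0.009,-0.008,0.1,0,0,0,-0.009,-0.008,0.12,0,0,0,-0.009,-0.008,0.135,0,0,0,-0.009,-0.008,0.135,0,0,0])

```text
clock: 18.5
tool_pos: [0.6221, 0.2712, 0.0742]
tcp_rot: [-0.707, 0.707, 0.0, -0.001]
force: [0.8, 0.7, -0.6]
finger_gap: 0.048
```

apply_moves(commands=[0,0,0.015,0,0,0,0,0,0.027,0,0,0,0,0,0.034,0,0,0,0,0,0.035,0,0,0,0,0,0.035,0,0,0])

```text
clock: 19.12
tool_pos: [0.6226, 0.2715, 0.0398]
tcp_rot: [-0.707, 0.707, 0.0, 0.0]
force: [0.6, 0.1, -1.2]
finger_gap: 0.0483
```

apply_moves(commands=[0,0,0.001,0,0,0,0,0,0.001,0,0,0,0,0,0.001,0,0,0,0,0,-0.02,0,0,0,0,0,-0.06,0,0,0,0,0,-0.11,0,0,0,0,0,-0.16,0,0,0,0,0,-0.17,0,0,0], hand=0.8)

```text
clock: 20.12
tool_pos: [0.6245, 0.2728, 0.2157]
tcp_rot: [-0.707, 0.707, -0.001, 0.004]
force: [-0.6, -0.0, -0.2]
finger_gap: 0.0703
```

```bash
python3 - <<'E'
from h import *
p=wrist(); s=ctrl.get_state();print(p["pos"],s["finger_gap"],s["qvel"].round(3))
for d in cams.cut_out("cutter",p)[:2]: print(d["p"],d["position"],wpix2world(p,d["position"],.03),d["pixels"].sum())
c=[.6212,.2706]
overlay(p,"k2.png",[(*c,.035,.025),(*c,.053,.009)],(220,80,420,280),3)
moves([.429,.169,.21],90)
E
```

```text
[0.62452119 0.27277521 0.21571153] 0.07069211378040298 [-0.005  0.047  0.016  0.037  0.014 -0.039 -0.009]
0.95 [317.7, 193.7] [[0.61513902 0.28001608 0.03      ]] 1445
shift mm [102.9 194.3   1.4] rotvec [-0.2  0.1 -0. ] heading -90.0
```

View pics/k2.png

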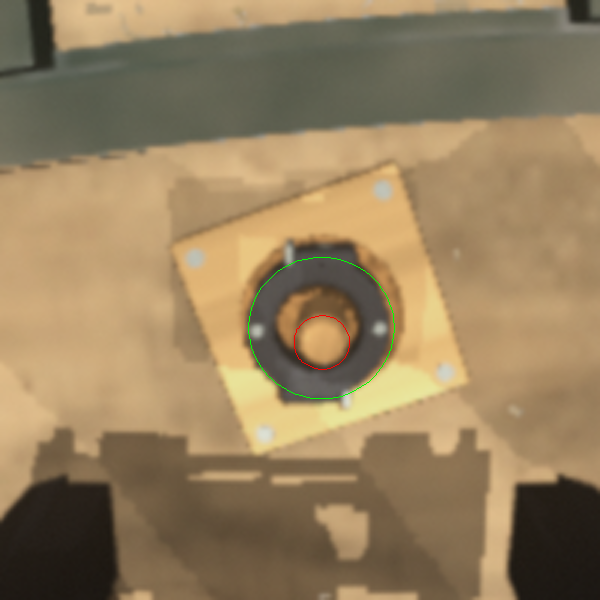

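apply_moves(commands=[0.02,0.04,0,0,0,0,0.045,0.085,0,0,0,0,0.07,0.13,0,0,0,0,0.09,0.17,0,0,0,0,0.1025,0.193,0,0,0,0,0.1025,0.193,0.03,0,0,0,0.1025,0.193,0.08,0,0,0,0.1025,0.193,0.11,0,0,0,0.1025,0.193,0.12,0,0,0,0.1025,0.193,0.12,0,0,0], hand=1)

```text
clock: 21.48
tool_pos: [0.4289, 0.1689, 0.0893]
tcp_rot: [-0.707, 0.707, 0.0, -0.001]
force: [0.3, 0.0, 0.7]
finger_gap: 0.0883
```

```bash
python3 - <<'E'
from h import *
p=wrist(); s=ctrl.get_state();print(p["pos"],s["finger_gap"],s["qvel"].round(3))
for d in cams.cut_out("bearing",p)[:2]: print(d["p"],d["position"],wpix2world(p,d["position"],.048),d["pixels"].sum())
moves([.429,.169,.0575],90)
E
```

```text
[0.42894194 0.16885672 0.08932918] 0.08850499728157352 [ 0.005 -0.019 -0.007 -0.009  0.     0.    -0.001]
0.71 [323.4, 214.5] [[0.44506096 0.16916033 0.048     ]] 5258
shift mm [ 0.3  1.1 33. ] rotvec [-0.1  0.  -0. ] heading -90.0
```

apply_moves(commands=[0,0,0.015,0,0,0,0,0,0.027,0,0,0,0,0,0.031,0,0,0,0,0,0.031,0,0,0,0,0,0.031,0,0,0])

```text
clock: 22.2
tool_pos: [0.4296, 0.1691, 0.0589]
tcp_rot: [-0.707, 0.707, -0.0, 0.0]
force: [0.1, 0.2, -0.4]
finger_gap: 0.0885
```

apply_moves(commands=[0,0,0,0,0,0,0,0,0,0,0,0,0,0,0,0,0,0,0,0,0,0,0,0,0,0,0,0,0,0], hand=0)

```text
clock: 22.82
tool_pos: [0.4296, 0.169, 0.0588]
tcp_rot: [-0.707, 0.707, -0.0, 0.0]
force: [0.2, -0.9, 1.5]
finger_gap: 0.0594
```

```bash
python3 - <<'E'
from h import *
s=ctrl.get_state();print(s["tool_pos"],s["finger_gap"],s["force"])
moves([.618,-.273,.21],90)
E
```

```text
[0.42956767 0.16899972 0.05878464] 0.059362357158368885 [ 0.23370994 -0.88053122  1.45227399]
shift mm [ 441.9 -188.6 -151.2] rotvec [-0.  0. -0.] heading -90.0
```

apply_moves(commands=[0,0,-0.01,0,0,0,0,0,-0.03,0,0,0,0,0,-0.06,0,0,0,0,0,-0.1,0,0,0,0,0,-0.14,0,0,0,0.04,-0.02,-0.152,0,0,0,0.09,-0.04,-0.152,0,0,0,0.14,-0.06,-0.152,0,0,0,0.19,-0.08,-0.152,0,0,0,0.24,-0.1,-0.152,0,0,0])

```text
clock: 24.08
tool_pos: [0.5295, -0.0726, 0.2111]
tcp_rot: [0.707, -0.707, -0.0, -0.0]
force: [1.2, 0.2, -1.3]
finger_gap: 0.0597
```

apply_moves(commands=[0.05,-0.023,0,0,0,0,0.1,-0.045,0,0,0,0,0.15,-0.066,0,0,0,0,0.185,-0.08,0,0,0,0,0.202,-0.0885,0,0,0,0,0.202,-0.0885,0,0,0,0,0.202,-0.0885,0,0,0,0,0.202,-0.0885,0,0,0,0])

```text
clock: 25.08
tool_pos: [0.6177, -0.2715, 0.2109]
tcp_rot: [0.708, -0.707, -0.0, -0.0]
force: [0.4, -0.1, -1.5]
finger_gap: 0.0593
```

```bash
python3 - <<'E'
from h import *
p=wrist(); s=ctrl.get_state();print(p["pos"],s["finger_gap"],s["qvel"].round(3))
d=cams.cut_out("bearing_keeper",p)[0]; print(d["p"],d["position"])
cs,_=cv2.findContours(d["pixels"].astype(np.uint8),cv2.RETR_EXTERNAL,cv2.CHAIN_APPROX_NONE); q=max(cs,key=len)
W=(wpix2world(p,q[:,0],.016)[:,:2]*1000).astype(np.float32); r=cv2.minAreaRect(W); print(r)
c=np.array(r[0])/1000
overlay(p,"b1.png",[(*c,.016,.036),(*c,.016,.044)],(220,70,420,270),3)
moves([*c,.15],90)
E
```

```text
[ 0.61771403 -0.27154678  0.21091891] 0.05961270356977674 [ 0.002  0.004  0.004 -0.006  0.001  0.001  0.001]
0.71 [331.0, 169.6]
((621.6215209960938, -274.36273193359375), (88.88890075683594, 88.9384536743164), 12.727367401123047)
shift mm [ 2.3 -3.8 60.9] rotvec [0.  0.  0.1] heading -89.9
```

View pics/b1.png

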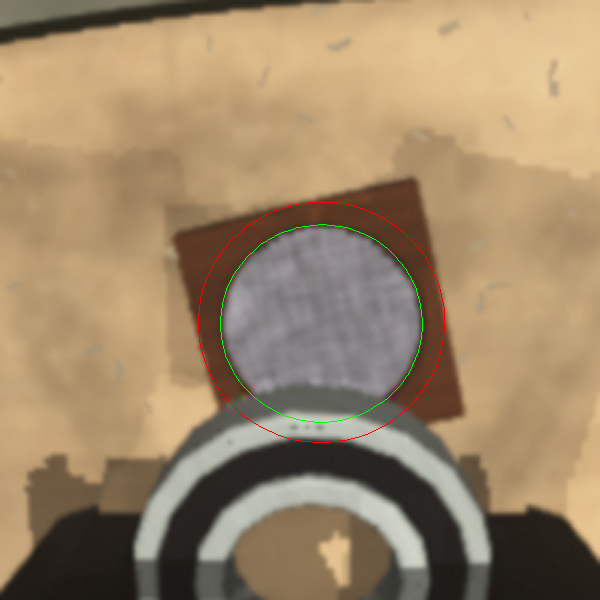

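apply_moves(commands=[0.0025,-0.0045,0.03,0,0,0,0.0025,-0.0045,0.08,0,0,0,0.0025,-0.0045,0.12,0,0,0,0.0025,-0.0045,0.145,0,0,0,0.0025,-0.0045,0.155,0,0,0,0.0025,-0.0045,0.155,0,0,0])

```text
clock: 25.92
tool_pos: [0.6224, -0.2753, 0.0557]
tcp_rot: [0.707, -0.707, -0.0, 0.0]
force: [-0.1, 0.0, -1.2]
finger_gap: 0.0599
```

apply_moves(commands=[0,0,0.008,0,0,0,0,0,0.014,0,0,0,0,0,0.0165,0,0,0,0,0,0.0165,0,0,0,0,0,0.0165,0,0,0])

```text
clock: 26.55
tool_pos: [0.6225, -0.2757, 0.0394]
tcp_rot: [-0.707, 0.707, -0.0, 0.0]
force: [1.1, -0.2, -1.8]
finger_gap: 0.0588
```

apply_moves(commands=[0,0,0.0005,0,0,0,0,0,0.0005,0,0,0,0,0,0.0005,0,0,0,0,0,-0.02,0,0,0,0,0,-0.06,0,0,0,0,0,-0.11,0,0,0,0,0,-0.16,0,0,0,0,0,-0.18,0,0,0,0,0,-0.18,0,0,0], hand=1)

```text
clock: 27.68
tool_pos: [0.6231, -0.2759, 0.221]
tcp_rot: [-0.707, 0.707, -0.001, 0.001]
force: [-0.1, -0.1, 0.1]
finger_gap: 0.0881
```

```bash
python3 - <<'E'
from h import *
p=wrist(); s=ctrl.get_state();print(p["pos"],s["finger_gap"],s["force"],s["clock"])
c=[.6216,-.2744]
overlay(p,"f1.png",[(*c,.016,.036),(*c,.028,.031),(*c,.028,.015)],(240,90,400,250),2.5)
t=cams.camera("top"); a=t["color"][130:290,190:430]; a=cv2.resize(a,(600,400))
s2=cams.camera("scene")["color"][130:290,190:430]; 
f=cv2.imread("pics/f1.png"); 
row=np.zeros((600,800,3),np.uint8); row[:400,:400]=f[:400,:400]; row[:267,400:800]=cv2.resize(a,(400,267)); row[270:537,400:800]=cv2.resize(s2,(400,267)); cv2.imwrite("pics/final.png",row)
for l in ["nut","spacer","cutter","bearing","spanner"]: print(l,[(round(d["p"],2),d["position"]) for d in cams.cut_out(l,t)[:2]])
E
```

```text
[ 0.62305029 -0.27586424  0.22103714] 0.08808956963020201 [-0.53263684 -0.49578621 -1.28396009] 27.725
nut [(0.57, [309.2, 236.3])]
spacer []
cutter [(0.7, [217.9, 167.8]), (0.43, [339.2, 239.1])]
bearing [(0.53, [405.1, 168.9])]
spanner [(0.65, [382.1, 226.4]), (0.53, [309.6, 242.9])]
```

View pics/final.png

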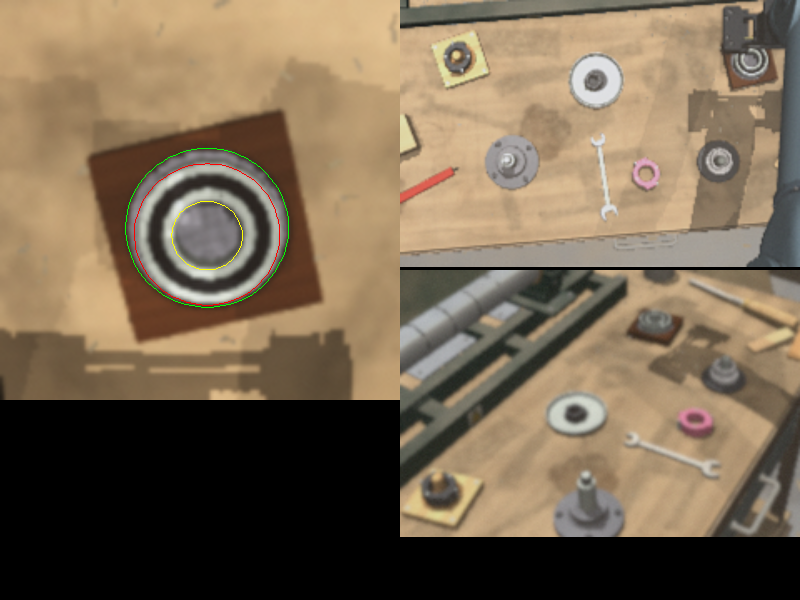

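All four parts are in their places in this last picture: the bearing sits inside the pocket, matching the circle drawn for the seated height, the spanner is where it was, and the arm is clear.

```bash
python3 -c "
from workcell import ctrl
print(ctrl.job_done())"
```

```text
the job is handed in; nothing more can be done
None
```

I stripped the spindle set-up from the top down, putting each part away before lifting the next, and handed the job in at about 28 s.

- **Placing:** the nut lies flat in the dish, the spacer is over the ring-post pin, the cutter is over the dowel on the cork, and the bearing is flat in the keeper pocket. I looked at each with the wrist camera after release, and the last top and scene pictures agree.
- **Fits:** the cutter sits a millimetre or two off the dowel's axis and the bearing about 1 mm off the pocket's centre. Both are well within their clearances.
- **Bystanders:** the spanner and the pink look-alike were not touched and look unmoved. Force readings at the end of each move stayed under about 7 N.
- **Disagreements:**
  - In the last top picture the network did not find the spacer and labelled spots on the spanner as "nut". I went by what the pictures show.
  - The finger gap read 2 to 3 mm under the true size on the spacer, cutter and bearing. I put this down to the fingers tipping slightly. All three grips held.

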